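# Fit the tray divider and hold the screw chest's lid open

## Robot

A 6-joint arm with a two-finger parallel gripper is mounted at the origin on the work surface. World frame = base frame: x ahead of the robot, y to its left, z up, the work surface at z = 0. Lengths are in m, angles in rad, forces in N, time in s.
With the tool pointing down it reaches from about 0.425 to 0.95 m from the base axis. Payload 3.5 kg.
Tool frame: the origin (TCP) lies between the finger pads; the fingertips stand 25 mm ahead of it and the grasp point (between the pads) lies 6 mm ahead of it; z points along the fingers, y is the line along which they close (so a half turn about z gives the same grasp; the last joint's range is limited). The gripper opens to 85 mm and grips with 20 to 120 N. Pads are 22 mm wide; open, the fingers measure 114 mm over their backs; the gripper's body (76 mm by 85 mm) begins 54 mm behind the grasp point. The pads swing forward as they close: fully open they stand 13 mm farther back than shut.
Start: joints at [-1.252, 0.286, 1.577, -0, 1.279, -0.15], TCP at [0.305, -0.602, 0.256] pointing down, gripper open.
Joint ranges: [-2.77, 2.77], [-0.9, 2.22], [0.21, 2.48], [-1.53, 4.67], [0.24, 2.81], [-2.84, 2.84]. Speed limits (rad/s): [2.79, 2.79, 3.14, 3.14, 3.14, 3.14].

## Interface

Orientations are given as a rotation vector (axis times angle).
In Python, from bench import robot gives the robot as it stands.
- The arm moves only by the shell command python3 -m crank 'ROWS'. ROWS is JSON, a list that holds one entry, the list of rows, each a list of 5 numbers: the closure, from -1 (fully open) to 1 (shut), then the shift along the world's x, y, z in mm, then the turn about the world's z in degrees. In form: [[[claw, tx, ty, tz, spin], ...]]. A call has 1 to 10 rows; each row shifts and turns the commanded pose from where the row before left it; what a row does not reach is not made up. A row lasts 1/10 s, in which the tool goes at most 50 mm and 8.59 degrees, less where a joint would pass 70% of its speed; a pose out of reach is approached as far as the arm can. A call is refused whole if a number of a shift passes 50 or a number of a turn 8.59, either way. A call with a gripper value outside its range is refused whole. The fingers move at their own pace and stop on an object; the grip force is fixed at half the most. Time passes only in rows, so rows that do not move let the fingers close. It gives the time, the measured TCP pose, the force, the opening and the grip force at its end, in the units of the state.
- robot.sense(): the state, without advancing time (a new reading comes with each control period).
- robot.read_camera(name): name is "scene" or "top" or "wrist"; returns a dict with "image" (400x640x3 uint8, red, green, blue), "intrinsics" (3x3 intrinsics, pixels), "xyz" and "orientation" of the camera in the world. Camera axes: x right, y down, z forward; pixel columns grow to the right and rows downward; lengths in m; the calibration is good to about 2 mm. A picture is of the moment at which its call begins. There is no depth.
- robot.job_done(): hands the job in; it is judged then, once.
Trained networks look in a picture, given as the dict that the camera call returned (one of the last four; its "shot" number tells which), for a name from the list of things; names that differ only in an ending like _2 or _b are one class to them, and where a whole thing is asked for, a point or a joint stands for the part that bears it (a point fixed in the world has none). Each returns a list of dicts, best first, with "conf" (0 to 1); they miss things now and then, are a little off and sometimes report something else, mostly with a low value. They report only what shows in the picture. A call takes as long as a camera call. They do not tell look-alikes from the thing itself.
- robot.outline_of(picture, label): "region" (400x640 bool, what is visible of it) and "location" ([column, row] in pixels, amid what is visible of it).
The state is a dict: "time": time; "q": joint angles; "qvel": joint speeds; "joint_efforts": joint torques, N m; "ee_pos": TCP position; "eef_rot": TCP orientation; "contact_force": force on the tool from outside, world axes, zero at the start; "ft_torque": the same for the moment, N m; "opening": finger opening in m; "gripper_force": force on a finger pad.
Only numpy, scipy, OpenCV 4.12 (cv2) and the standard library are available. Lean on these libraries where they do the work, as an engineer would, in place of code of your own. Each camera call takes 0.05 s, during which the arm holds its last target. There are 200 camera calls.

## Task

The screw chest is being restocked: take the orange divider out of its stand, slide it down into the slot in the middle of the chest's open front tray until it is fully home, and let go of it, without dropping it. Then lift the chest's yellow lid with the gripper and hold it open at 60 degrees from closed (give or take 5) so that a colleague can fill the bay: it falls shut by itself, so finish while still holding it there, steady. Leave the other things on the bench where they are.

Things in the scene. Friction and masses are not known exactly. Their poses are not given: they have to be found in the camera images.
- chest: dark green steel chest, fixed, 260 (x) x 260 (y) x 75 (z) mm; origin at the centre of its underside, z up, x away from its front. Front part (inside x from -124 to -28 mm) is an open tray 248 mm wide, floor 6 mm up, empty but for the slot's ribs; the rear (x from -20 to 130 mm) is covered by the lid. Walls 6 mm thick, tops 75 mm up
- slot (a point): where the centre of the divider's lower edge belongs, on the tray floor: chest x -76, y 0, z 6 mm; axes as the chest's. Slot: two facing vertical grooves between aluminium ribs on the tray's front and rear walls, 11 mm wide (chest y), 96 mm from wall to wall (chest x). Ribs stand 10 mm out from the walls, 75 mm high, flaring in the top 19 mm to about 22 mm wide
- divider: orange slab, 90 (x) x 8 (y, thickness) x 85 (z) mm, 70 g; origin at the centre of its lower edge, z up. Starts upright in the stand. Fully home in the slot it stands upright with its length along chest x, either way round, its top 91 mm above the bench
- stand: stand fixed to the bench on either side of the chest: black base 130 x 80 x 12 mm, two grey cheeks 80 mm long, 8 mm thick, tops 47 mm above the bench, holding the divider loosely (12 mm gap) with its length along the stand's x; grey stops 32 mm high beyond its ends. The divider's foot is 12 mm, its top 97 mm above the bench. Origin at the centre of the underside
- lid (a joint): opening of the yellow lid: 0 closed (flat), grows as it opens, stop at 1.4 rad; 60 degrees is 1.047 rad. Gravity (lid about 0.35 kg) and a weak spring (about 0.1 N m) close it from any angle; a few newtons at the handle hold it
- lid_hinge (a point): middle of the hinge axis, at the chest's far top edge (chest x +130 mm, 75.5 mm up); the axis runs along chest y. The lid is a plate 150 mm from hinge to front edge, 260 mm wide, 8 mm thick, its underside level with this point when closed. The point turns with the lid
- lid_handle (a point): middle of the dark steel lid handle: round bar 10 mm diameter, 100 mm long along chest y, on two end posts, its centre 35 mm above the lid's top face, 25 mm behind the front edge. In the lid's frame it is 125 mm in front of the hinge axis and 43 mm above; closed, 118.5 mm above the bench. Opening, the front edge swings up and away from the tray. The point turns with the lid
- charger: black battery charger with a red battery on it, fixed to the bench, 130 x 90 x 85 mm, on the side of the chest where the stand is not; not to be used
- paint_can: closed tin with a blue label, 90 mm diameter, 100 mm tall; bystander, origin at the centre of its underside
- jar: small glass jar with a red cap, 64 mm diameter, 85 mm tall; bystander, origin at the centre of its underside
- hammer: hammer lying flat; bystander, origin near the middle of its handle, on the bench
- level: blue spirit level, 250 x 24 x 50 mm, standing on edge; bystander, origin at the centre of its underside
- nail_box: orange and white box of nails, 100 x 80 x 60 mm; bystander, origin at the centre of its underside
- tape_measure: yellow tape measure, 70 x 40 x 65 mm; bystander, origin at the centre of its underside
Not all that is in view belongs to the job. Of the things like the divider, leave any that is black, turquoise or white; of the rest the smaller one is meant.

How it is judged:
On the way, in this order (a step that is already met when the one before it is completed fails the run):
1. the divider is fully home in the slot, upright, and let go (x of divider in the frame of slot between -0.006 and 0.006 m and y of divider in the frame of slot between -0.004 and 0.004 m and z of divider in the frame of slot between -0.003 and 0.004 m and angle between the z axis of divider and the z axis of chest, either way round below 0.08 rad and angle between the x axis of divider and the x axis of chest, either way round below 0.08 rad and contact force between the fingers and divider below 0.1 N), for 0.3 s.
2. the lid is lifted by the gripper (value of joint lid above 0.4 rad and contact force between the fingers and lid above 0.5 N), for 0.2 s.
At the end, for the whole second after the job is handed in: The divider stands fully home in the slot (within 4 mm of the floor, 6 mm along and 4 mm across, within 4.5 degrees of upright and in line), touched by no finger; the lid is still (under 0.1 rad/s) at 60 degrees, within 5, held by the fingers with at least 0.5 N and not propped on the divider (all of step 1 and value of joint lid between 0.96 and 1.134 rad and velocity of joint lid between -0.1 and 0.1 rad/s and contact force between the fingers and lid above 0.5 N and contact force between divider and lid below 0.1 N); the arm keeps its last pose, push and grip.
It fails at once if the divider is dropped (it moves faster than 0.7 m/s while no finger touches it) (contact force between the fingers and divider below 0.05 N and linear speed of divider above 0.7 m/s).
It fails at once if a bystander is moved by more than 40 mm (distance of any of paint_can, jar, hammer, level, nail_box, tape_measure from where it was at the start of the episode above 0.04 m).
It also fails if it takes over 64 s, if anything falls off the work surface, if the arm or the gripper's body presses on something with over 40 N, if the wrist force passes 120 N, or if a joint passes its speed limit or range.

## Working session

There is one attempt and no reset: what is moved stays moved. The work goes in short steps, Python scripts to look and compute and a shell command to move; the robot and the scene stay as the last step left them, time stands still between calls to the robot, and variables do not carry over. Pictures are saved under pics/ and viewed, at most 10 in all, crops included, and the job is handed in when it is done.

```bash
ls; mkdir -p pics; cat > h.py <<'E'
import numpy as np, cv2
from bench import robot
from scipy.spatial.transform import Rotation as R
def rot(o):
    o=np.array(o,float)
    return o if o.shape==(3,3) else R.from_rotvec(o).as_matrix()
def ray(c,px):
    d=rot(c["orientation"])@np.linalg.inv(c["intrinsics"])@np.array([px[0],px[1],1.]); return np.array(c["xyz"]),d
def atz(c,px,z):
    o,d=ray(c,px); return o+d*(z-o[2])/d[2]
def proj(c,p):
    v=np.array(c["intrinsics"])@rot(c["orientation"]).T@(np.array(p)-c["xyz"]); return v[:2]/v[2]
def save(c,n): cv2.imwrite("pics/"+n,c["image"][:,:,::-1])
E
python3 - <<'E'
from h import *
import pickle
for n in ["top","scene"]:
    c=robot.read_camera(n); save(c,n+"1.png"); pickle.dump(c,open(n+"1.pkl","wb"))
    print(n,np.round(c["xyz"],3),c["orientation"],np.array(c["intrinsics"])[0,0])
    for l in ["chest","divider","stand","lid_handle","lid","charger","paint_can","jar","hammer","level","nail_box","tape_measure"]:
        try: print(l,[(round(d["conf"],2),np.round(d["location"]),int(d["region"].sum())) for d in robot.outline_of(c,l)])
        except Exception as e: print(l,e)
print(robot.sense())
E
```

```text
pics
top [0.381 0.007 1.33 ] [-2.1792329   2.12247914 -0.18993319] 402.60979889457656
chest [(0.62, array([313., 201.]), 6841)]
divider [(0.92, array([363., 130.]), 593), (0.69, array([384., 186.]), 186), (0.65, array([371., 287.]), 196), (0.48, array([384., 229.]), 128), (0.47, array([432., 230.]), 227)]
stand [(0.81, array([423., 227.]), 828)]
lid_handle [(0.91, array([317., 192.]), 3951)]
lid [(0.58, array([317., 187.]), 3882)]
charger [(0.68, array([207., 235.]), 1244), (0.65, array([437., 293.]), 824), (0.63, array([315., 202.]), 6998)]
paint_can [(0.81, array([202., 171.]), 831)]
jar [(0.76, array([426., 174.]), 419), (0.45, array([419., 232.]), 726)]
hammer [(0.6, array([433., 292.]), 743)]
level [(0.91, array([167., 270.]), 1052), (0.31, array([427., 174.]), 440)]
nail_box [(0.91, array([482., 219.]), 979), (0.27, array([167., 270.]), 1026)]
tape_measure [(0.63, array([158., 203.]), 357), (0.62, array([204., 235.]), 1252)]
scene [ 1.127 -0.72   1.024] [-2.28952885 -0.73095159  0.32120846] 417.8716841627624
chest [(0.94, array([311., 208.]), 6398), (0.34, array([323., 208.]), 
[... 707 characters left out ...]
]
tape_measure []
{'time': 1.3, 'q': array([-1.25195854e+00,  2.86320287e-01,  1.57669746e+00, -1.08891640e-05,
        1.27860116e+00, -1.49989244e-01]), 'qvel': array([ 0.00068882,  0.00063906,  0.00082353, -0.00130857, -0.00026172,
        0.00062304]), 'joint_efforts': array([-9.93604008e-04, -4.05959666e+01, -2.92933971e+01, -1.35391829e-04,
        5.63345748e-04,  2.57036259e-07]), 'ee_pos': array([ 0.30501875, -0.60213863,  0.2563127 ]), 'eef_rot': array([-3.05564666e+00, -7.29704747e-01,  1.97986730e-05]), 'contact_force': array([-0.02119269,  1.28558187, -0.77744814]), 'ft_torque': array([-0.03876095, -0.01389593,  0.02936007]), 'gripper_force': 0.0, 'opening': 0.08503144970309867}
```

```bash
python3 - <<'E'
import cv2,numpy as np
a=cv2.imread("pics/top1.png")[90:330,120:520]; cv2.imwrite("pics/top1c.png",cv2.resize(a,None,fx=2,fy=2,interpolation=cv2.INTER_CUBIC))
E
```

```text
(no output)
```

View pics/top1c.png

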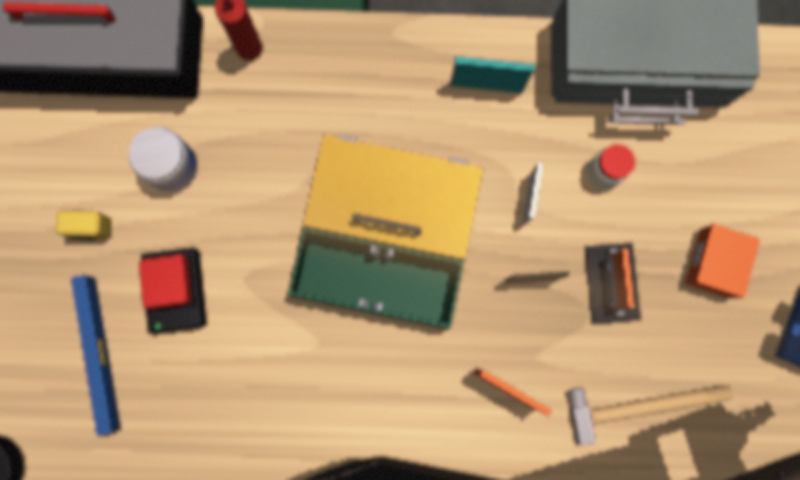

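View pics/scene1.png

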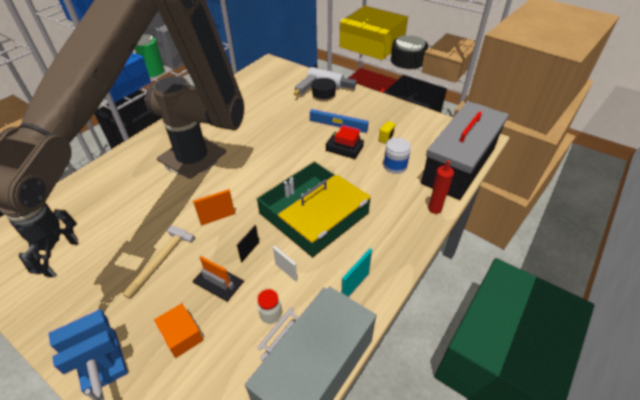

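The target is the orange divider in the stand, at about (433,229) in the top view. The loose orange one at about (375,285) is larger, so I leave it. The chest is centred near (313,200) and its tray faces the robot.

```bash
cat >> h.py <<'E'
def planepts(c,mask,z):
    ys,xs=np.nonzero(mask); return np.array([atz(c,(x,y),z)[:2] for x,y in zip(xs,ys)])
def rect(c,mask,z):
    n,l,s,_=cv2.connectedComponentsWithStats(mask.astype(np.uint8)); m=l==1+np.argmax(s[1:,4])
    p=planepts(c,m,z); r=cv2.minAreaRect((p*1000).astype(np.float32)); return r,cv2.boxPoints(r)
E
python3 - <<'E'
from h import *
import pickle
c=pickle.load(open("top1.pkl","rb"))
hsv=cv2.cvtColor(c["image"],cv2.COLOR_RGB2HSV)
H,S,V=hsv[...,0].astype(int),hsv[...,1],hsv[...,2]
box=np.zeros(H.shape,bool); box[150:230,260:370]=1
m=box&(H>18)&(H<30)&(S>170)&(V>120)
r,b=rect(c,m,0.0835); print("lid",m.sum(),r,np.round(b))
g=np.zeros(H.shape,bool); g[190:260,255:360]=1
g&=(H>55)&(H<95)&(S>60)
print("green",g.sum(),rect(c,g,0.075)[0])
ob=np.zeros(H.shape,bool); ob[205:255,410:445]=1
o=ob&(H<16)&(S>190)&(V>120); print("div",o.sum(),rect(c,o,0.097))
st=np.zeros(H.shape,bool); st[205:260,405:450]=1
st=st&(V<75); print("stand",st.sum(),rect(c,st,0.012))
lb=np.zeros(H.shape,bool); lb[270:300,352:400]=1
print("loose",rect(c,lb&(H<16)&(S>190)&(V>120),0.09)[0])
cv2.imwrite("pics/z.png",cv2.resize(cv2.hconcat([c["image"][150:260,250:450,::-1]]),None,fx=4,fy=4,interpolation=cv2.INTER_CUBIC))
E
```

```text
lid 1 ((658.4793701171875, 115.96347045898438), (0.0, 0.0), 0.0) [[658. 116.]
 [658. 116.]
 [658. 116.]
 [658. 116.]]
green 1813 ((473.3200378417969, 41.71376037597656), (250.14170837402344, 81.16804504394531), 79.76317596435547)Traceback (most recent call last):
  File "<stdin>", line 13, in <module>
  File "h.py", line 17, in rect
    n,l,s,_=cv2.connectedComponentsWithStats(mask.astype(np.uint8)); m=l==1+np.argmax(s[1:,4])
                                                                            ~~~~~~~~~^^^^^^^^^
    return _wrapfunc(a, 'argmax', axis=axis, out=out, **kwds)
    return bound(*args, **kwds)
ValueError: attempt to get argmax of an empty sequence
```

```bash
python3 - <<'E'
from h import *
import pickle
c=pickle.load(open("top1.pkl","rb"))
hsv=cv2.cvtColor(np.ascontiguousarray(c["image"]),cv2.COLOR_RGB2HSV)
for p in [(318,185),(433,229),(432,232),(419,248),(480,219),(300,160),(340,150),(376,285)]: print(p,c["image"][p[1],p[0]],hsv[p[1],p[0]])
H,S,V=hsv[...,0].astype(int),hsv[...,1],hsv[...,2]
def win(x0,x1,y0,y1):
    b=np.zeros(H.shape,bool); b[y0:y1,x0:x1]=1; return b
m=win(260,370,150,230)&(H>17)&(H<30)&(S>150)
print("lid",m.sum(),rect(c,m,0.0835))
for t in (120,150,170):
    o=win(410,445,205,255)&(H<16)&(S>t); print("div",o.sum(),rect(c,o,0.097)[0] if o.any() else 0)
    o=win(352,400,270,300)&(H<16)&(S>t); print("loose",o.sum(),rect(c,o,0.09)[0] if o.any() else 0)
st=win(405,450,205,260)&(V<75); print("stand",st.sum(),rect(c,st,0.012)[0])
E
```

```text
(318, 185) [230 182  79] [ 20 167 230]
(433, 229) [213 118  70] [ 10 171 213]
(432, 232) [146  79  47] [ 10 173 146]
(419, 248) [73 64 60] [ 9 45 73]
(480, 219) [237 124  72] [  9 178 237]
(300, 160) [215 173 113] [ 18 121 215]
(340, 150) [225 187 139] [ 17  97 225]
(376, 285) [233 130  76] [ 10 172 233]
lid 3485 (((613.9007568359375, 16.49858856201172), (255.07447814941406, 147.15631103515625), 79.33406829833984), array([[ 517.98895,  -95.21718],
       [ 662.60284, -122.4532 ],
       [ 709.81256,  128.21436],
       [ 565.19867,  155.45038]], dtype=float32))
div 244 ((492.38226318359375, -343.5191955566406), (93.00465393066406, 26.820844650268555), 6.095573902130127)
loose 227 ((316.85443115234375, -172.86099243164062), (130.08099365234375, 16.813798904418945), 61.06779098510742)
div 182 ((493.8554382324219, -343.55029296875), (89.7387924194336, 22.456722259521484), 5.413000583648682)
loose 147 ((316.32904052734375, -173.4172821044922), (123.36689758300781, 11.567964553833008), 61.18953323364258)
div 82 ((503.1357116699219, -341.8240051269531), (59.35523223876953, 17.24722671508789), 5.437012672424316)
loose 76 ((317.44732666015625, -169.40943908691406), (110.01219940185547, 6.198023796081543), 60.699188232421875)
stand 236 ((517.7513427734375, -329.3185729980469), (39.89946365356445, 63.21927261352539), 89.487548828125)
```

```bash
python3 -m crank '[[[-1,27,36,0,-3],[-1,27,36,0,-3],[-1,27,36,0,-3],[-1,27,36,0,-3],[-1,27,36,0,-3],[-1,27,36,0,-3],[-1,26,36,0,-3.4],[-1,0,0,0,0],[-1,0,0,0,0]]]'
python3 - <<'E'
from h import *
import pickle
c=robot.read_camera("wrist"); save(c,"w1.png"); pickle.dump(c,open("w1.pkl","wb"))
s=robot.sense(); T=R.from_rotvec(s["eef_rot"]).as_matrix()
print(s["ee_pos"],np.degrees(np.arctan2(T[1,0],T[0,0])),c["xyz"],rot(c["orientation"]).round(3),np.array(c["intrinsics"]))
print("grasp px",proj(c,s["ee_pos"]+T[:,2]*.006))
for d in robot.outline_of(c,"divider"): print(d["conf"],d["location"],d["region"].sum())
E
```

```text
time: 2.2
ee_pos: [0.4935, -0.3494, 0.2565]
eef_rot: [3.137, 0.154, -0.0]
contact_force: [-0.7, -0.8, 0.4]
opening: 0.0854
gripper_force: 0.0
[ 0.49297301 -0.35027757  0.2564285 ] 5.520037656331298 [ 0.57400127 -0.34148859  0.37426788] [[ 0.098 -0.945 -0.313]
 [-0.995 -0.093 -0.031]
 [ 0.001  0.315 -0.949]] [[353.58987507   0.         329.36119625]
 [  0.         353.58987507 195.68838482]
 [  0.           0.           1.        ]]
grasp px [331.23900373 290.482592  ]
0.77 [176.0, 22.0] 2469
0.74 [324.5, 148.3] 8376
0.72 [329.1, 173.8] 1053
0.66 [186.9, 154.4] 2774
0.55 [123.0, 303.4] 5240
```

View pics/w1.png

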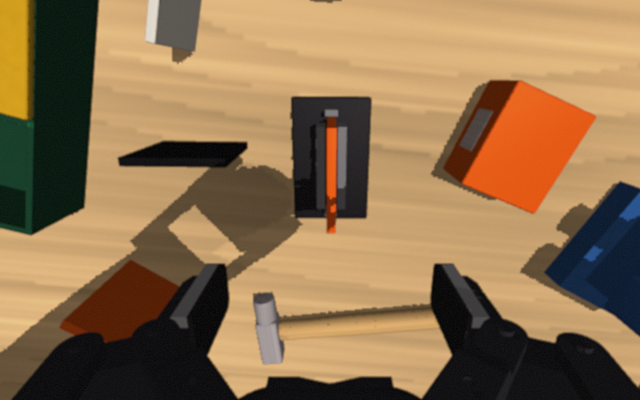

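The orange divider in the stand runs from about (331,233) to about (331,118), directly in line with the gripper and nearly centred between the fingers.

```bash
python3 - <<'E'
from h import *
import pickle
c=pickle.load(open("w1.pkl","rb"))
hsv=cv2.cvtColor(np.ascontiguousarray(c["image"]),cv2.COLOR_RGB2HSV).astype(int)
m=np.zeros((400,640),bool); m[100:245,305:360]=1
m&=(hsv[...,0]<14)&(hsv[...,1]>185)
ys,xs=np.nonzero(m); print(ys.min(),ys.max())
for r in range(ys.min(),ys.max()+1,8):
    k=xs[ys==r]; print(r,k.min(),k.max(),c["image"][r,331],atz(c,(k.min(),r+.5),.097)[:2].round(4),atz(c,(k.max()+1,r+.5),.097)[:2].round(4))
print(atz(c,(331,ys.max()+1),.097),atz(c,(331,ys.min()),.097))
print(proj(c,(.5,-.35,.097)))
E
```

```text
118 232
118 328 334 [104  42  15] [ 0.5448 -0.3435] [ 0.5453 -0.3488]
126 327 335 [102  38  10] [ 0.5386 -0.3433] [ 0.5393 -0.3502]
134 326 336 [234  99  29] [ 0.5324 -0.3431] [ 0.5332 -0.3516]
142 326 336 [234  99  31] [ 0.5262 -0.3437] [ 0.527  -0.3523]
150 326 336 [234  98  29] [ 0.5198 -0.3443] [ 0.5207 -0.353 ]
158 326 335 [234  99  31] [ 0.5134 -0.3449] [ 0.5142 -0.3528]
166 326 335 [234  97  27] [ 0.5069 -0.3455] [ 0.5077 -0.3535]
174 326 335 [233  96  24] [ 0.5003 -0.3461] [ 0.5011 -0.3542]
182 326 335 [232  96  24] [ 0.4935 -0.3468] [ 0.4943 -0.3549]
190 326 336 [231  94  23] [ 0.4867 -0.3474] [ 0.4876 -0.3564]
198 327 335 [201  79  22] [ 0.4799 -0.3489] [ 0.4806 -0.3563]
206 327 335 [194  74  16] [ 0.4729 -0.3496] [ 0.4736 -0.3571]
214 327 334 [111  41  10] [ 0.4658 -0.3503] [ 0.4664 -0.357 ]
222 328 334 [112  42   5] [ 0.4586 -0.3518] [ 0.4592 -0.3577]
230 328 334 [227  86  16] [ 0.4513 -0.3525] [ 0.4518 -0.3585]
[ 0.44918107 -0.355311    0.097     ] [ 0.5453794  -0.34571522  0.097     ]
[330.70315964 175.26223924]
```

```bash
python3 -m crank '[[[-0.2,0,0,-40,0],[-0.2,0,0,-40,0],[-0.2,0,0,-40,0],[-0.2,0,0,-30,0],[-0.2,0,0,-20,0],[-0.2,0,0,0,0],[1,0,0,0,0],[1,0,0,0,0],[1,0,0,0,0],[1,0,0,0,0]]]'; python3 -m crank '[[[1,0,0,0,0],[1,0,0,0,0],[1,0,0,2,0],[1,0,0,10,0],[1,0,0,20,0],[1,0,0,30,0],[1,0,0,30,0],[1,0,0,30,0],[1,0,0,30,0],[1,0,0,0,0]]]'
```

```text
time: 3.3
ee_pos: [0.4939, -0.3513, 0.0885]
eef_rot: [3.135, 0.15, 0.004]
contact_force: [-0.1, 0.2, 2.6]
opening: 0.0077
gripper_force: 58.9
time: 4.3
ee_pos: [0.4948, -0.3516, 0.2443]
eef_rot: [3.131, 0.15, 0.011]
contact_force: [0.4, -0.6, -0.6]
opening: 0.0073
gripper_force: 58.9
```

```bash
python3 -m crank '[[[1,-1,30,0,-1.6],[1,-1,35,0,-2],[1,-1,35,0,-2],[1,-1,35,0,-2],[1,-1,35,0,-2],[1,-1,35,0,-2],[1,-1,35,0,-2],[1,-1,30,0,-1.6],[1,-1,30,0,-1],[1,0,0,0,0]]]'; python3 -m crank '[[[1,0,0,0,0],[1,0,0,0,0]]]'
python3 - <<'E'
from h import *
import pickle
c=robot.read_camera("wrist"); save(c,"w2.png"); s=robot.sense(); pickle.dump((c,s),open("w2.pkl","wb"))
T=R.from_rotvec(s["eef_rot"]).as_matrix()
print(s["ee_pos"],np.degrees(np.arctan2(T[1,0],T[0,0])),T[:,2])
E
```

```text
time: 5.3
ee_pos: [0.4827, -0.047, 0.2366]
eef_rot: [-3.127, 0.288, 0.005]
contact_force: [-0.2, -0.1, -0.7]
opening: 0.007
gripper_force: 58.9
time: 5.5
ee_pos: [0.4837, -0.0506, 0.2377]
eef_rot: [3.128, -0.295, -0.002]
contact_force: [-0.5, 0.1, -0.1]
opening: 0.0074
gripper_force: 58.9
[ 0.4838453  -0.05089312  0.23783904] -10.793418534884859 [-8.33359574e-04  4.05839606e-05 -9.99999652e-01]
```

View pics/w2.png

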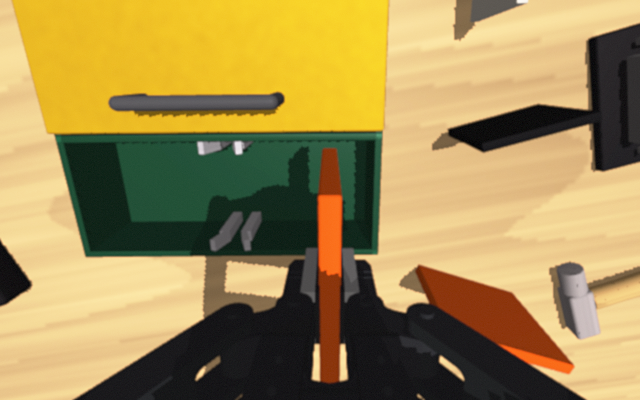

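The tray shows clearly: front outer edge from (86,256) to (377,254), ribs near (225,147) and (238,230), and the handle from (112,103) to (282,100). The divider is held straight.

```bash
python3 - <<'E'
from h import *
import pickle
c,s=pickle.load(open("w2.pkl","rb"))
im=c["image"].astype(float); hsv=cv2.cvtColor(np.ascontiguousarray(c["image"]),cv2.COLOR_RGB2HSV).astype(int)
green=(hsv[...,0]>50)&(hsv[...,0]<95)&(hsv[...,1]>80)
yel=(hsv[...,0]>20)&(hsv[...,0]<32)&(hsv[...,1]>190)
F=np.array([atz(c,(x+.5,240+np.nonzero(green[240:270,x])[0].max()+1),.075)[:2] for x in list(range(95,190,4))+list(range(266,282,3))+list(range(362,374,3))])
k=np.polyfit(F[:,1],F[:,0],1); print("front line res",np.abs(np.polyval(k,F[:,1])-F[:,0]).max(),"yaw",np.degrees(np.arctan(-k[0])))
Rr=np.array([atz(c,(np.nonzero(green[y,340:400])[0].max()+341,y+.5),.075)[:2] for y in range(150,245,5)])
Ll=np.array([atz(c,(np.nonzero(green[y,40:150])[0].min()+40,y+.5),.075)[:2] for y in range(150,245,5)])
for n,L in (("R",Rr),("L",Ll)):
    p=np.polyfit(L[:,0],L[:,1],1); print(n,"yaw",np.degrees(np.arctan(p[0])),np.abs(np.polyval(p,L[:,0])-L[:,1]).max(),L.mean(0))
LR=np.array([atz(c,(np.nonzero(yel[y,340:420])[0].max()+341,y+.5),.0835)[:2] for y in range(5,120,5)])
p=np.polyfit(LR[:,0],LR[:,1],1); print("lidR yaw",np.degrees(np.arctan(p[0])))
yaw=np.arctan(-k[0]); ex=np.array([np.cos(yaw),np.sin(yaw)]); ey=np.array([-ex[1],ex[0]])
fx=(F@ex).mean(); ly=(Ll@ey).mean(); ry=(Rr@ey).mean(); print("width",ly-ry)
org=ex*(fx+.130)+ey*(ly+ry)/2
slot=org-ex*.076; print("chest",org,np.degrees(yaw),"slot",slot)
for X,Y,Z in [(-124,0,75),(-28,0,75),(-130,130,75),(-130,-130,75),(5,50,118.5),(5,-50,118.5),(-20,130,83.5),(-20,-130,83.5)]:
    q=org+ex*X/1e3+ey*Y/1e3; print((X,Y),proj(c,(*q,Z/1e3)).round(1))
# divider
o=(hsv[...,0]<14)&(hsv[...,1]>170); o[:,:300]=0;o[:,360:]=0
T=R.from_rotvec(s["eef_rot"]).as_matrix(); top=s["ee_pos"][2]+.0085
for r in list(range(150,200,6))+list(range(200,270,10)):
    q=np.nonzero(o[r])[0]; print(r,q.min(),q.max()+1,c["image"][r,330],atz(c,((q.min()+q.max()+1)/2,r+.5),top)[:2].round(4))
zt=lambda r:atz(c,(330,r),top)[:2]-s["ee_pos"][:2]
print("ends along tool x:",[ (r,(zt(r)@T[:2,0]).round(4)) for r in (192,194,196,198,200,375,380,384)])
E
```

```text
front line res 0.000610066301771961 yaw -10.277735581267551
R yaw -10.453326649037578 0.0003773674450809894 [ 0.46349886 -0.0889501 ]
L yaw -10.248955995157147 0.0004288746207182781 [0.51152237 0.16351746]
lidR yaw -10.208877327244798
width 0.2569849229345776
chest [0.56157097 0.02385436] -10.277735581267551 slot [0.48679043 0.03741427]
(-124, 0) [230.7 248.8]
(-28, 0) [219.  139.7]
(-130, 130) [ 84.7 256. ]
(-130, -130) [378.3 253.7]
(5, 50) [116.6 100.6]
(5, -50) [270.8  99.3]
(-20, 130) [ 44.8 132.6]
(-20, -130) [384.8 129.6]
150 323 336 [137  52  13] [ 0.5422 -0.0619]
156 322 337 [136  52  13] [ 0.5404 -0.0616]
162 322 338 [136  52   9] [ 0.5384 -0.0614]
168 321 338 [135  50  10] [ 0.5366 -0.0608]
174 320 339 [135  52  10] [ 0.5346 -0.0605]
180 320 340 [134  51   9] [ 0.5327 -0.0603]
186 319 341 [136  53  14] [ 0.5307 -0.0599]
192 319 341 [135  51  12] [ 0.5287 -0.0595]
198 317 342 [250 110  28] [ 0.5267 -0.059 ]
200 317 343 [251 112  28] [ 0.526 -0.059]
210 317 343 [250 111  28] [ 0.5226 -0.0583]
220 317 343 [250 111  27] [ 0.5191 -0.0577]
230 317 343 [250 110  28] [ 0.5155 -0.057 ]
240 317 342 [250 109  27] [ 0.5119 -0.0561]
250 318 341 [250 112  28] [ 0.5082 -0.0554]
260 318 342 [250 112  27] [ 0.5044 -0.0549]
ends along tool x: [(192, np.float64(0.0458)), (194, np.float64(0.0452)), (196, np.float64(0.0445)), (198, np.float64(0.0438)), (200, np.float64(0.0431)), (375, np.float64(-0.0293)), (380, np.float64(-0.0318)), (384, np.float64(-0.0338))]
```

```bash
python3 -m crank '[[[1,1,30,0,0.3],[1,1,30,0,0],[1,1,28,0,0],[1,0,0,-20,0],[1,0,0,-20,0],[1,0,0,-15,0],[1,0,0,0,0],[1,0,0,0,0],[1,0,0,0,0]]]'
python3 - <<'E'
from h import *
import pickle
c=robot.read_camera("wrist"); save(c,"w3.png"); s=robot.sense(); pickle.dump((c,s),open("w3.pkl","wb"))
T=R.from_rotvec(s["eef_rot"]).as_matrix()
print(s["ee_pos"],np.degrees(np.arctan2(T[1,0],T[0,0])))
E
```

```text
time: 6.45
ee_pos: [0.4878, 0.0373, 0.1845]
eef_rot: [3.128, -0.287, 0.003]
contact_force: [0.3, 1.6, -1.0]
opening: 0.0073
gripper_force: 59.0
[0.48785357 0.03737045 0.18460463] -10.477115964570137
```

View pics/w3.png

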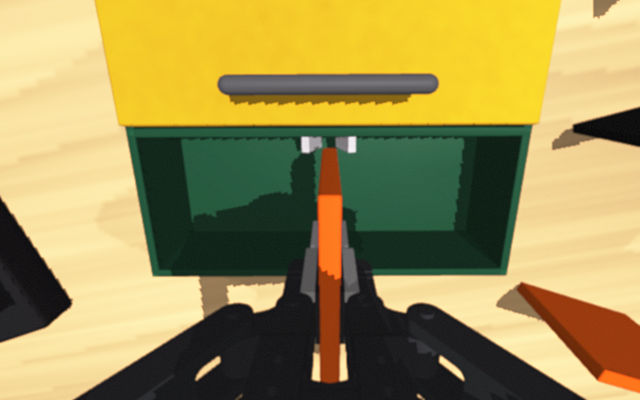

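The divider hangs over the slot: the rear ribs at (308,144) and (348,144) straddle its rear lower corner at (330,150).

```bash
python3 - <<'E'
from h import *
import pickle
c,s=pickle.load(open("w3.pkl","rb"))
hsv=cv2.cvtColor(np.ascontiguousarray(c["image"]),cv2.COLOR_RGB2HSV).astype(int)
green=(hsv[...,0]>50)&(hsv[...,0]<95)&(hsv[...,1]>80)
def fit(g):
    F=np.array([atz(c,(x+.5,255+np.nonzero(g[255:285,x])[0].max()+1),.075)[:2] for x in list(range(165,275,4))+list(range(400,490,4))])
    k=np.polyfit(F[:,1],F[:,0],1); yaw=np.arctan(-k[0]); ex=np.array([np.cos(yaw),np.sin(yaw)]); ey=np.array([-ex[1],ex[0]])
    Rr=np.array([atz(c,(np.nonzero(g[y,480:550])[0].max()+481,y+.5),.075)[:2] for y in range(150,260,5)])
    Ll=np.array([atz(c,(np.nonzero(g[y,110:200])[0].min()+110,y+.5),.075)[:2] for y in range(150,260,5)])
    fx=(F@ex).mean(); ly=(Ll@ey).mean(); ry=(Rr@ey).mean()
    return yaw,ex,ey,fx,ly,ry
yaw,ex,ey,fx,ly,ry=fit(green)
e=(.260-(ly-ry))/2
org=ex*(fx-e+.130)+ey*(ly+ry)/2; slot=org-ex*.076
print("yaw",np.degrees(yaw),"width",ly-ry,"slot",slot, "in tool frame off", )
# rib side: rear ribs centre by brightness
v=hsv[...,2]; w=(v>150)&(hsv[...,1]<60); q=np.nonzero(w[138:152,290:370].any(0))[0]+290; print("rib cols",q.min(),q.max())
o=(hsv[...,0]<14)&(hsv[...,1]>170); o[:,:300]=0;o[:,360:]=0
top=s["ee_pos"][2]+.0085
print([(r,c["image"][r,330].tolist()) for r in range(190,202,2)], np.nonzero(o[:,330])[0].min())
P=np.array([atz(c,((np.nonzero(o[r])[0].min()+np.nonzero(o[r])[0].max()+1)/2,r+.5),top)[:2] for r in range(200,265,3)])
k=np.polyfit(P[:,0],P[:,1],1); print("div yaw",np.degrees(np.arctan(k[0])))
ce=P@ey; print("div y in slot frame",(ce-slot@ey).min(),(ce-slot@ey).max())
for z,r in ((top,196),(top-.085,148)):
    print("rear end x in slot",(atz(c,(330,r),z)[:2]-slot)@ex)
print("TCP in slot",(s["ee_pos"][:2]-slot)@ex,(s["ee_pos"][:2]-slot)@ey)
E
```

```text
yaw -10.208197232505547 width 0.25721273287367863 slot [0.48560841 0.0378223 ] in tool frame off
rib cols 301 355
[(190, [149, 58, 11]), (192, [148, 58, 14]), (194, [181, 68, 14]), (196, [252, 108, 29]), (198, [254, 121, 30]), (200, [254, 122, 33])] 148
div yaw -10.46766460803781
div y in slot frame -0.0006863122146790052 -0.000431216830605749
rear end x in slot 0.046827220698672
rear end x in slot 0.04677025290344972
TCP in slot 0.0022897049758081357 -4.680387524165306e-05
```

```bash
python3 -m crank '[[[1,-1,0.5,0,0.2],[1,0,0,-15,0],[1,0,0,-15,0],[1,0,0,-10,0],[1,0,0,-8,0],[1,0,0,-8,0],[1,0,0,0,0],[1,0,0,0,0]]]'
```

```text
time: 7.3
ee_pos: [0.4862, 0.0383, 0.1275]
eef_rot: [3.129, -0.28, 0.0]
contact_force: [-0.0, 0.5, -0.7]
opening: 0.0071
gripper_force: 59.0
```

Foot at about 51 mm, past the flare, with no contact force. Continuing down.

```bash
python3 -m crank '[[[1,0,0,-8,0],[1,0,0,-8,0],[1,0,0,-8,0],[1,0,0,-6,0],[1,0,0,-5,0],[1,0,0,-3,0],[1,0,0,0,0],[1,0,0,0,0]]]'
```

```text
time: 8.1
ee_pos: [0.4862, 0.0383, 0.0894]
eef_rot: [-3.129, 0.28, -0.0]
contact_force: [-0.0, 0.2, -1.8]
opening: 0.0071
gripper_force: 59.0
```

```bash
python3 -m crank '[[[1,0,0,-3,0],[1,0,0,-2,0],[1,0,0,-1,0],[1,0,0,0,0],[1,0,0,0,0]]]'
```

```text
time: 8.6
ee_pos: [0.486, 0.0384, 0.0833]
eef_rot: [3.129, -0.28, 0.0]
contact_force: [0.4, -0.5, -1.5]
opening: 0.0071
gripper_force: 59.0
```

```bash
python3 -m crank '[[[1,0,0,-1,0],[1,0,0,-1,0],[1,0,0,0,0],[1,0,0,0,0]]]'
```

```text
time: 9.0
ee_pos: [0.4863, 0.0384, 0.0825]
eef_rot: [3.129, -0.28, -0.0]
contact_force: [-2.8, 0.6, 6.6]
opening: 0.0072
gripper_force: 60.3
```

It is seated on the floor: 6.6 N upward at the expected height. Releasing and rising.

```bash
python3 -m crank '[[[0,0,0,0,0],[0,0,0,0,0],[-0.2,0,0,0,0],[-0.2,0,0,0,0],[-0.2,0,0,20,0],[-0.2,0,0,40,0],[-0.2,0,0,40,0],[-0.2,0,0,40,0],[-0.2,0,0,0,0],[-0.2,0,0,0,0]]]'
python3 - <<'E'
from h import *
import pickle
c=robot.read_camera("wrist"); save(c,"w4.png"); s=robot.sense(); pickle.dump((c,s),open("w4.pkl","wb"))
print(s["ee_pos"])
E
```

```text
time: 10.0
ee_pos: [0.4865, 0.0383, 0.2223]
eef_rot: [3.129, -0.28, 0.004]
contact_force: [-1.8, -0.5, -0.1]
opening: 0.0513
gripper_force: 0.0
[0.48551264 0.0383971  0.22056566]
```

View pics/w4.png

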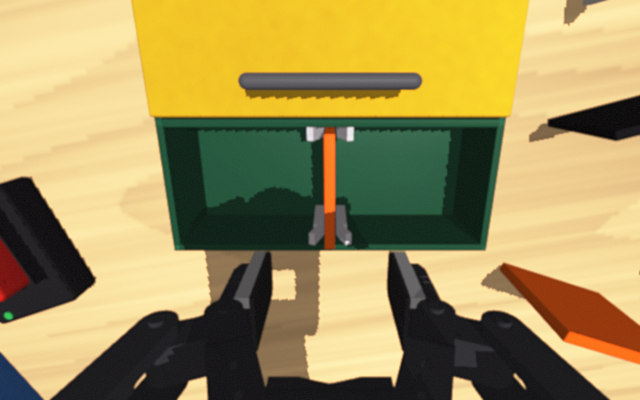

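The divider is in the slot, spanning rib to rib from (330,128) to (330,248). The handle runs from (240,81) to (421,81).

```bash
python3 - <<'E'
from h import *
import pickle
c,s=pickle.load(open("w4.pkl","rb"))
yaw=np.radians(-10.25); ex=np.array([np.cos(yaw),np.sin(yaw)]); ey=np.array([-ex[1],ex[0]])
hsv=cv2.cvtColor(np.ascontiguousarray(c["image"]),cv2.COLOR_RGB2HSV).astype(int)
o=(hsv[...,0]<14)&(hsv[...,1]>170); o[:,:315]=0;o[:,345:]=0; o[260:]=0
r=np.nonzero(o.sum(1)>4)[0]; a=atz(c,(330,r.max()+1),.091); 
print(r.min(),r.max(),[c["image"][k,330].tolist() for k in range(126,136,2)],[(z,np.linalg.norm(atz(c,(330,r.max()+1),z)-atz(c,(330,r.min()),z))) for z in (.091,.096,.1)])
print("widths",[o[k].sum() for k in (140,170,200)])
h=(hsv[...,2]<115)&(hsv[...,1]<70); h[:60]=0;h[100:]=0;h[:,:230]=0;h[:,430:]=0
ys,xs=np.nonzero(h); print(xs.min(),xs.max(),ys.min(),ys.max())
mid=[atz(c,(x+.5,(np.nonzero(h[:,x])[0].min()+np.nonzero(h[:,x])[0].max()+1)/2),.1185)[:2] for x in (250,330,410)]
print("handle pts",mid)
hc=(atz(c,(xs.min(),81),.1185)+atz(c,(xs.max()+1,81),.1185))[:2]/2; print("handle centre",hc,"pred",np.array([.4856,.0378])+ex*.081)
hg=hc+ex*.125
for d in (0,10,20,30,40,50,60,62):
    t=np.radians(d); f=.125*np.cos(t)-.043*np.sin(t); z=.0755+.125*np.sin(t)+.043*np.cos(t)
    print(d,((hg-ex*f-hc)*1000).round(1),round(z*1000-118.5,1))
E
```

```text
128 248 [[62, 76, 53], [125, 49, 14], [146, 57, 17], [143, 55, 13], [249, 104, 28]] [(0.091, np.float64(0.09356773475878147)), (0.096, np.float64(0.09169116471844838)), (0.1, np.float64(0.09018990868618197))]
widths [np.int64(13), np.int64(12), np.int64(13)]
239 420 74 88
handle pts [array([0.57300233, 0.07040604]), array([0.56450591, 0.02341017]), array([ 0.55601019, -0.02358176])]
handle centre [0.56483888 0.02365608] pred [0.5653073  0.02338657]
0 [0. 0.] 0.0
10 [ 9.2 -1.7] 21.1
20 [21.9 -4. ] 40.2
30 [37.6 -6.8] 56.7
40 [ 56.  -10.1] 70.3
50 [ 76.4 -13.8] 80.4
60 [ 98.1 -17.7] 86.8
62 [102.6 -18.6] 87.6
```

```bash
python3 -m crank '[[[0.2,8,-1.5,0,8],[0.2,8,-1.5,0,8],[0.2,8,-1.5,0,8],[0.2,8,-1.5,0,8],[0.2,8,-1.5,0,8],[0.2,8,-1.5,0,8],[0.2,8,-1.5,0,8],[0.2,8,-1.5,0,8],[0.2,7,-1.5,0,8],[0.2,7,-1.5,0,8]]]'; python3 -m crank '[[[0.2,0.5,0,-20,8],[0.2,0,0,-20,2],[0.2,0,0,-20,0],[0.2,0,0,0,0],[0.2,0,0,0,0],[0.2,0,0,0,0]]]'
python3 - <<'E'
from h import *
c=robot.read_camera("wrist"); save(c,"w5.png"); s=robot.sense()
T=R.from_rotvec(s["eef_rot"]).as_matrix(); print(s["ee_pos"],np.degrees(np.arctan2(T[1,1],T[0,1])),s["q"].round(2))
for p in ((.5648,.0236,.1185),): print(proj(c,p))
E
```

```text
time: 11.05
ee_pos: [0.5629, 0.0234, 0.2182]
eef_rot: [-2.569, -1.802, 0.006]
contact_force: [-0.3, -0.3, 0.3]
opening: 0.034
gripper_force: 0.0
time: 11.65
ee_pos: [0.5648, 0.0233, 0.1617]
eef_rot: [2.411, 2.014, 0.001]
contact_force: [-0.3, 0.4, -0.1]
opening: 0.0345
gripper_force: 0.0
[0.56506956 0.02327567 0.16224892] -10.240864985880638 [-0.14  0.14  1.93  0.    1.07  0.04]
[329.14028716 246.66923776]
```

View pics/w5.png

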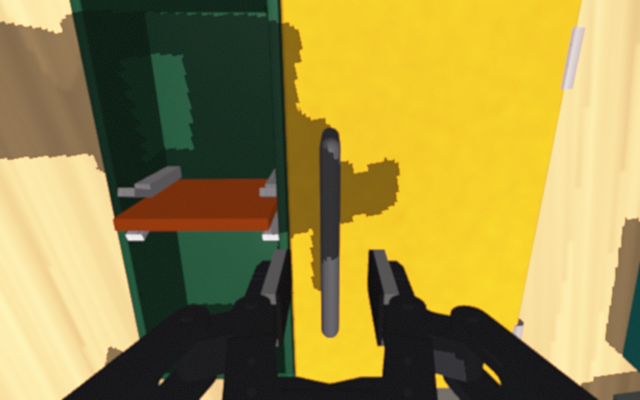

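The handle is centred between the fingers, at column 330. Descending 38 mm and gripping.

```bash
python3 -m crank '[[[0.2,0,0,-15,0],[0.2,0,0,-15,0],[0.2,0,0,-8,0],[0.2,0,0,0,0],[1,0,0,0,0],[1,0,0,0,0],[1,0,0,0,0],[1,0,0,0,0],[1,0,0,0,0]]]'
```

```text
time: 12.6
ee_pos: [0.565, 0.0233, 0.1238]
eef_rot: [2.41, 2.014, 0.002]
contact_force: [0.9, -0.9, 0.0]
opening: 0.008
gripper_force: 58.4
```

```bash
python3 -m crank '[[[1,2,-0.4,5.3,0],[1,2.2,-0.4,5.3,0],[1,2.4,-0.4,5.3,0],[1,2.6,-0.5,5.2,0],[1,3,-0.5,5,0],[1,3,-0.6,4.8,0],[1,3.3,-0.6,4.7,0],[1,3.4,-0.6,4.6,0],[1,0,0,0,0]]]'
```

```text
time: 13.5
ee_pos: [0.5861, 0.0195, 0.1649]
eef_rot: [-2.409, -2.013, 0.003]
contact_force: [-6.0, 2.0, 0.9]
opening: 0.0077
gripper_force: 58.5
```

```bash
python3 -m crank '[[[1,3.8,-0.7,4.3,0],[1,3.9,-0.7,4.2,0],[1,4,-0.7,4,0],[1,4,-0.7,4,0],[1,4.4,-0.8,3.6,0],[1,4.6,-0.8,3.4,0],[1,4.7,-0.8,3.3,0],[1,4.7,-0.9,3.3,0],[1,0,0,0,0]]]'; python3 -m crank '[[[1,5,-0.9,2.8,0],[1,5,-0.9,2.6,0],[1,5.2,-0.9,2.4,0],[1,5.2,-1,2.3,0],[1,5.3,-1,1.9,0],[1,5.4,-1,1.7,0],[1,5.4,-1,1.5,0],[1,5.6,-0.9,1.4,0],[1,0,0,0,0],[1,0,0,0,0]]]'
python3 - <<'E'
from h import *
import pickle
for n in ["wrist","scene"]:
    c=robot.read_camera(n); save(c,"f_%s.png"%n); pickle.dump(c,open("f_%s.pkl"%n,"wb"))
print(robot.sense())
E
```

```text
time: 14.4
ee_pos: [0.6207, 0.0132, 0.1976]
eef_rot: [-2.41, -2.015, 0.002]
contact_force: [-9.0, 2.4, 6.7]
opening: 0.0077
gripper_force: 58.6
time: 15.4
ee_pos: [0.6647, 0.0053, 0.2155]
eef_rot: [2.407, 2.011, 0.007]
contact_force: [-3.8, 0.2, 6.5]
opening: 0.0078
gripper_force: 61.6
{'time': 15.5, 'q': array([-1.44314883e-01,  2.94109920e-01,  1.64345112e+00, -3.30430212e-04,
        1.19701769e+00,  3.43966859e-02]), 'qvel': array([ 7.77576223e-04, -5.24722828e-04,  6.69178444e-05,  1.43153342e-03,
       -9.59390342e-04, -1.51834423e-03]), 'joint_efforts': array([-4.30393936e-01, -3.61053479e+01, -2.68462050e+01, -3.57023149e-02,
       -9.00887065e-01, -1.47825689e-02]), 'ee_pos': array([0.66470184, 0.00529227, 0.21545651]), 'eef_rot': array([2.40652034, 2.0110015 , 0.00697831]), 'contact_force': array([-2.83907669,  0.62255864,  5.90296516]), 'ft_torque': array([ 0.18723767,  0.62829109, -0.00906653]), 'gripper_force': 61.57664358615875, 'opening': 0.007803017820972849}
```

View pics/f_scene.png

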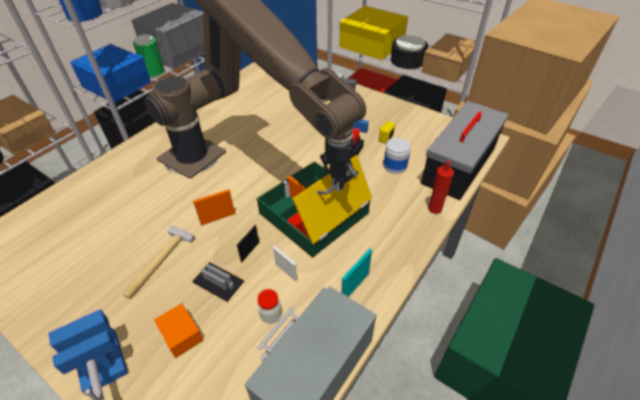

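View pics/f_wrist.png

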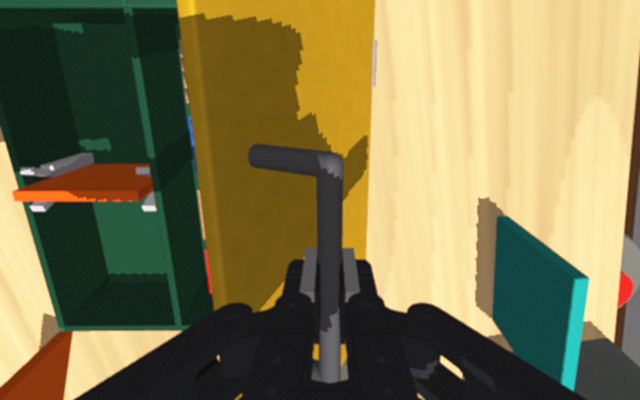

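The lid is open and held; the divider stands in the slot at (85,183). The lid's front edge is near column 185 in the wrist view. I check the angle against it.

```bash
python3 - <<'E'
from h import *
import pickle
yaw=np.radians(-10.25); ex=np.array([np.cos(yaw),np.sin(yaw)]); ey=np.array([-ex[1],ex[0]])
hg=np.array([.5648,.0236])+ex*.125
def P(d,f,n,y):
    t=np.radians(d); F=f*np.cos(t)-n*np.sin(t); z=.0755+f*np.sin(t)+n*np.cos(t); return (*(hg-ex*F+ey*y),z)
c=pickle.load(open("f_wrist.pkl","rb")); hsv=cv2.cvtColor(np.ascontiguousarray(c["image"]),cv2.COLOR_RGB2HSV).astype(int)
yel=(hsv[...,0]>18)&(hsv[...,0]<32)&(hsv[...,1]>190)
print("meas",[(r,np.nonzero(yel[r,:360])[0].min()) for r in (40,90,140,200,250)])
for d in (56,58,60,62,64):
    print(d,"edges/handle end/post foot",[proj(c,P(d,f,n,y)).round(0).tolist() for f,n,y in ((.15,.008,.08),(.15,.008,.04),(.15,0,.08),(.125,.043,.05),(.125,.008,.045),(.0,.008,.1))])
c=pickle.load(open("f_scene.pkl","rb"))
for d in (56,60,64): print(d,[proj(c,P(d,.15,.004,y)).round(0).tolist() for y in (-.13,.13)])
E
```

```text
meas [(40, np.int64(182)), (90, np.int64(188)), (140, np.int64(195)), (200, np.int64(202)), (250, np.int64(208))]
56 edges/handle end/post foot [[173.0, 80.0], [188.0, 190.0], [160.0, 80.0], [300.0, 164.0], [237.0, 165.0], [373.0, 47.0]]
58 edges/handle end/post foot [[184.0, 80.0], [197.0, 192.0], [169.0, 80.0], [312.0, 165.0], [244.0, 166.0], [373.0, 48.0]]
60 edges/handle end/post foot [[195.0, 80.0], [208.0, 194.0], [179.0, 80.0], [324.0, 165.0], [253.0, 167.0], [374.0, 48.0]]
62 edges/handle end/post foot [[207.0, 80.0], [219.0, 196.0], [189.0, 80.0], [336.0, 166.0], [261.0, 168.0], [374.0, 48.0]]
64 edges/handle end/post foot [[220.0, 80.0], [231.0, 198.0], [201.0, 80.0], [349.0, 166.0], [270.0, 169.0], [374.0, 48.0]]
56 [[290.0, 198.0], [354.0, 155.0]]
60 [[292.0, 198.0], [356.0, 155.0]]
64 [[294.0, 198.0], [358.0, 155.0]]
```

The image checks agree on about 61°, and the arm is steady and holding. Handing in.

```bash
python3 -m crank '[[[1,0,0,0,0],[1,0,0,0,0],[1,0,0,0,0]]]'; python3 -c "
from bench import robot
print(robot.job_done())"
```

```text
time: 15.8
ee_pos: [0.6647, 0.0053, 0.2155]
eef_rot: [2.407, 2.011, 0.007]
contact_force: [-3.8, 0.6, 6.0]
opening: 0.0076
gripper_force: 61.6
the job is handed in; nothing more can be done
None
```

The orange divider is fully home in the slot and let go, and the gripper is holding the lid open at about 61° (measured from the camera images); the job is handed in, though the hand-in call returned no verdict.

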